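# Release the drill chuck and hold it up at an angle

### The job

The drill chuck stands taper-down in the locking stand beside the lathe. Press the stand's sprung plunger fully down so that the catch lets go, draw the drill chuck up out of its socket, and lean it over half-way between upright and level (about 45 degrees, jaws still uppermost, in any direction) so its taper can be looked over for nicks. Finish still holding it there in the gripper, still, with all of it at least 12 cm above the bench, touching nothing else, and do not move the other things on the bench.

Things in the scene. Friction and masses are not known exactly. Their poses are not given: they have to be found in the camera images.
- stand: Fixed locking stand. Origin on the bench under the socket axis, z up. Dark steel block, 100 (x) by 84 (y) by 60 mm high, centred on the origin, upright socket 22 mm across; on its +y side a grey catch housing, y = 34 to 118 mm, 46 wide, 80 high, with the plunger at y = 88. Fingers have room beside the drill chuck along the stand's x; on its +y side catch and housing are in the way.
- plunger_top (a point): Centre of the top face of the sprung plunger: an upright black mushroom head 32 mm across, 102 mm above the bench when free, 88 mm to the +y side of the drill chuck's axis. It is pushed straight down 12 mm to its stop and springs back up when let go.
- plunger (a joint): Stroke of the plunger in m: 0 free, 0.012 fully down. Pressing takes about 2 N to start, 7 to 10 N to the bottom, where it meets a solid stop.
- catch (a joint): Position of the steel catch in m: 0 locked (its nose, 16 mm wide and 6 thick, reaches 4 mm over the drill chuck's collar, so that the chuck cannot be drawn), about 0.008 withdrawn. Only the last two thirds of the plunger's stroke move it; after a full press it stays withdrawn by friction.
- chuck: Drill chuck, loose, steel, 0.35 to 0.7 kg, upright in the socket, z up. Origin on its axis at the collar's underside, 60 mm above the bench. Below: taper 52 mm long, 18 to 14 mm across. Above: collar 52 across, 8 high; barrel 38 across from 8 to 58 mm; nose narrowing to 22 at 71 mm; three small jaws to 79 mm. (The revolving centre nearby has a pointed cone and a wooden block instead.)
- chuck_grip (a point): Point on the drill chuck's axis in the middle of its barrel (38 mm across, where it is to be gripped), 36 mm above the underside of the collar: 96 mm above the bench at the start, 88 mm above the small end of the taper. z along the axis towards the jaws. Its centre of mass lies about 10 mm below this point.
- chuck_tip (a point): Centre of the small lower end of the drill chuck's taper, 52 mm below the underside of the collar.
- centre: Revolving centre, loose bystander: steel, 40 mm across, with a pointed cone, standing taper-down in a wooden block 80 x 80 x 60 mm, which is fixed on the stand's -y side; its tip is 120 mm above the bench. Origin on the axis at the block's top.
- collet: Steel ring collet, loose bystander, 32 mm across and 25 mm high, on the bench in front of the stand. Origin under its centre.
- spanner: Steel spanner, loose bystander, 170 mm long, lying on the bench behind the stand. Origin under its middle, x along it.
- chuck_key: T-handled chuck key, loose bystander, 125 mm long with a 130 mm cross bar, lying on the bench to the left. Origin under its middle, x along its shank.
- oil: Small oil bottle, loose bystander, 56 mm across and 120 mm high, standing to the left. Origin under its centre.
- gauge_case: Closed dark wooden case, loose bystander, 70 x 110 x 35 mm, lying to the right. Origin under its centre.
- centre_block: The fixed wooden block that holds the revolving centre. Origin under its centre.
- table: The bench; its top is at height 0.
Not all that is in view belongs to the job. Leave any pink look-alike of the chuck alone. Leave any orange look-alike of the stand alone.

How it is judged:
By the outcome, as a careful person would: the job done as asked, in the order asked, and still so for the second after the job is handed in, while the arm keeps its last pose, push and grip.
It also fails if it takes over 45 s, if anything falls off the work surface, if the arm or the gripper's body presses on something with over 40 N, if the wrist force passes 120 N, or if a joint passes its speed limit or range.

### The arm

A 6-joint arm with a two-finger parallel gripper is mounted at the origin on the work surface. World frame = base frame: x ahead of the robot, y to its left, z up, the work surface at z = 0. Lengths are in mm, angles in rad, forces in N, time in s.
With the tool pointing down it reaches from about 300 to 775 mm from the base axis. Payload 14.6 kg.
Tool frame: the origin (TCP) lies between the finger pads; the fingertips stand manip.finger_overhang ahead of it and the grasp point (between the pads) lies 2 mm behind it (manip.finger_overhang is the distance from the TCP to the fingertips, in mm); z points along the fingers, y is the direction in which the jaws open and shut (so a half turn about z gives the same grasp; the last joint's range is limited). The gripper opens to 94 mm and grips with 3 to 60 N. Pads are 16 mm wide; open, the fingers measure 119 mm over their backs; the gripper's body (75 mm by 177 mm) begins 78 mm behind the grasp point.
Start: joints at [1.16, 0.3, 1.521, -0, 1.321, -0.067], TCP at [185.384, 517.805, 222.446] pointing down, gripper open.
Joint ranges: [-3.03, 3.03], [-0.79, 2.21], [0.23, 2.52], [-1.04, 4.18], [0, 3.07], [-2.55, 2.55]. Speed limits (rad/s): [2.22, 2.22, 2.57, 3.14, 3.14, 3.14].

### API

Orientations are given as [roll, pitch, yaw] about the fixed x, y, z axes, in that order (R = Rz(yaw) Ry(pitch) Rx(roll)).
In Python, from cell import manip gives the robot as it stands.
- The arm moves only by the tool drive_tool, never from a script. Its argument "steps" is a list of rows, each an object with "delta_pos": the shift along the world's x, y, z in mm, a list of three; "yaw": the turn about the world's z in rad; "hand": the finger opening in mm, from 0 to 94. A call has 1 to 5 rows; each row shifts and turns the commanded pose from where the row before left it; what a row does not reach is not made up. A row lasts 1/12 s, in which the tool goes at most 41.7 mm and 7.16 degrees, less where a joint would pass 70% of its speed; a pose out of reach is approached as far as the arm can. A call is refused whole if a number of a shift passes 41.7 or a number of a turn 0.125, either way. A call with a gripper value outside its range is refused whole. The fingers move at their own pace and stop on an object; "squeeze" is the grip in N (left out, the last holds). Time passes only in rows, so rows that do not move let the fingers close. It gives the time, the measured TCP pose, the force and the opening at its end, in the units of the state.
- manip.read_state(): the state, without advancing time (a new reading comes with each control period).
- manip.camera(name): name is "scene" or "top" or "wrist"; returns a dict with "frame" (420x560x3 uint8, red, green, blue), "range_z" (420x560 float32, mm along the optical axis (not along the pixel's ray), 0 where there is no reading), "intrinsics" (3x3 intrinsics, pixels), "position" and "attitude" of the camera in the world. Camera axes: x right, y down, z forward; pixel columns grow to the right and rows downward; lengths in mm; the calibration is good to about 2 mm. A picture is of the moment at which its call begins.
- manip.sign_off(): hands the job in, once; it reports no verdict.
The state is a dict: "clock": time; "joints": joint angles; "qd": joint speeds; "effort": joint torques, N m; "eef_pos": TCP position; "eef_rot": TCP orientation; "wrist_force": force on the tool from outside, world axes, zero at the start; "moment": the same for the moment, N m; "finger_gap": finger opening in mm.
Only numpy, scipy, OpenCV 4.12 (cv2) and the standard library are available. Lean on these libraries where they do the work, as an engineer would, in place of code of your own. Each camera call takes 0.05 s, during which the arm holds its last target.

## Working session

There is one attempt and no reset: what is moved stays moved. The work goes in short steps, Python scripts to look and compute and a tool call to move; the robot and the scene stay as the last step left them, time stands still between calls to the robot, and variables do not carry over. Pictures are saved under pics/ and viewed, and the job is handed in when it is done.

Besides the shell and the picture viewer there is one more tool, called after "Emit:" as name(argument=value, ...), one argument or row to a line, values as JSON. drive_tool: Moves the arm, as the interface text tells. Its arguments: {"type":"object","properties":{"steps":{"type":"array"},"squeeze":{"type":"number"}},"required":["steps"]}

```bash
ls; mkdir -p pics
cat > h.py <<'E'
import numpy as np, cv2
from cell import manip
def grab(n):
    c=manip.camera(n); np.savez(f'{n}.npz',**{k:np.array(v) for k,v in c.items()}); return c
E
python3 - <<'E'
from h import *
print(manip.read_state(), manip.finger_overhang, [a for a in dir(manip) if a[0]!='_'])
for n in ('scene','top','wrist'):
    c=grab(n); cv2.imwrite(f'pics/{n}0.png',c['frame'][:,:,::-1]); print(n,c['intrinsics'],c['position'],c['attitude'])
E
```

```text
pics
{'clock': 0.0, 'joints': array([ 1.16039709e+00,  3.00499303e-01,  1.52160294e+00, -3.93154989e-06,
        1.32072390e+00, -6.66024192e-02]), 'qd': array([ 0.00013883,  0.00025161,  0.001469  , -0.00156964,  0.00105255,
       -0.00034861]), 'effort': array([ 6.46163589e-04, -5.31802905e+01, -3.52740061e+01,  7.08806422e-02,
        2.44899967e-02, -1.31711677e-04]), 'eef_pos': array([185.28687387, 517.57567267, 221.86161156]), 'eef_rot': array([-3.14036164e+00, -7.82933227e-05,  2.79779676e+00]), 'wrist_force': array([-0.13074197, -0.4298055 , -0.51577245]), 'moment': array([-0.00387271, -0.03567202, -0.05767659]), 'finger_gap': 93.7816225651951} 17.0 ['Unreachable', 'camera', 'finger_overhang', 'read_state', 'sign_off']
scene [[431.77802674   0.         280.78149387]
 [  0.         431.77802674 209.66009706]
 [  0.           0.           1.        ]] [ 879.61133913 -404.86130497  840.60294691] [-2.51000671e+00 -1.59460938e-03  8.20147259e-01]
top [[539.95487556   0.         273.26417604]
 [  0.         539.95487556 208.38403149]
 [  0.           0.           1.        ]] [ 281.45413723   -6.82607593 1332.84167501] [-2.98011734 -0.00369145 -1.59631592]
wrist [[328.33772176   0.         281.57227532]
 [  0.         328.33772176 215.33081731]
 [  0.           0.           1.        ]] [114.18338379 542.94228391 384.21337305] [2.88066254e+00 8.17398472e-04 1.22607186e+00]
```

View pics/scene0.png

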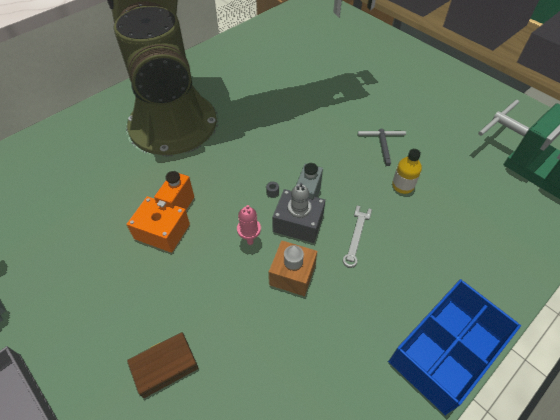

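View pics/top0.png

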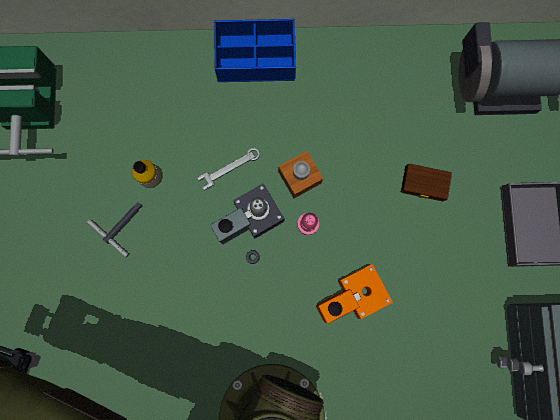

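View pics/wrist0.png

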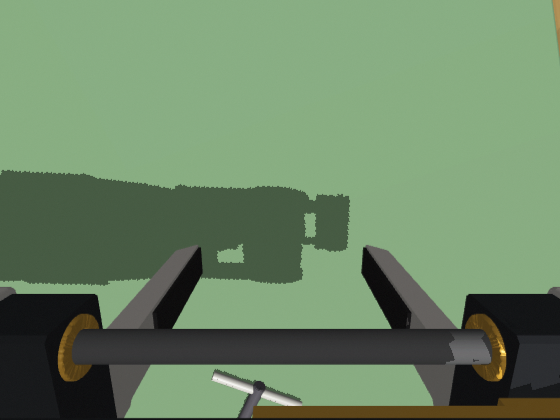

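The top view shows the grey chuck in the dark stand at about (258,208), with the plunger at (226,226). What could be mistaken for them:
- **Chuck:** the pink look-alike at (308,223), and the revolving centre in its wooden block at (302,170).
- **Stand:** the orange look-alike at (355,293).

By the description I choose the grey chuck in the dark stand: chuck (300,195) and plunger (311,170) in the scene view. Next is a close crop and measurements.

```bash
cat >> h.py <<'E'
from scipy.spatial.transform import Rotation as R
def load(n): return np.load(f'{n}.npz')
def ray(c,u,v):
    K=c['intrinsics']; d=np.array([(u-K[0,2])/K[0,0],(v-K[1,2])/K[1,1],1.]); return np.array(c['position']),R.from_euler('xyz',c['attitude']).as_matrix()@d
def onz(c,u,v,z):
    p,d=ray(c,u,v); return p+d*(z-p[2])/d[2]
def dep(c,u,v):
    p,d=ray(c,u,v); return p+d*float(c['range_z'][int(round(v)),int(round(u))])
def cloud(c):
    K=c['intrinsics'];h,w=c['range_z'].shape;u,v=np.meshgrid(np.arange(w),np.arange(h))
    d=np.dstack([(u-K[0,2])/K[0,0],(v-K[1,2])/K[1,1],np.ones((h,w))])*c['range_z'][...,None]
    return d@R.from_euler('xyz',c['attitude']).as_matrix().T+np.array(c['position'])
def tri(c1,uv1,c2,uv2):
    p,d=ray(c1,*uv1);q,e=ray(c2,*uv2); A=np.c_[d,-e]; s=np.linalg.lstsq(A,q-p,rcond=None)[0]
    a=p+d*s[0];b=q+e*s[1]; return (a+b)/2,np.linalg.norm(a-b)
E
python3 - <<'E'
from h import *
t=load('top');s=load('scene')
a=cv2.resize(t['frame'][150:280,190:340],None,fx=4,fy=4,interpolation=cv2.INTER_CUBIC)[:,:,::-1]
cv2.imwrite('pics/topcrop.png',a)
b=cv2.resize(s['frame'][140:300,220:360],None,fx=4,fy=3.75,interpolation=cv2.INTER_CUBIC)[:,:,::-1]
b=cv2.resize(s['frame'][145:295,225:365],None,fx=4,fy=4,interpolation=cv2.INTER_CUBIC)[:,:,::-1]
cv2.imwrite('pics/scenecrop.png',b)
for n,p in (('chuck',(258,205)),('plun',(226,226)),('pink',(308,223)),('centre',(302,170)),('bench',(200,330)),('collet',(253,257)),('oil',(145,170))): print(n,dep(t,*p).round(1))
E
```

```text
chuck [486.1  18.  128.6]
plun [443.8  93.2 100. ]
pink [442.5 -93.7 126.5]
centre [568.6 -85.3 111.9]
bench [205.5 167.4  -3.9]
collet [378.6  35.9  -4.9]
oil [580.4 281.  100.3]
```

View pics/topcrop.png

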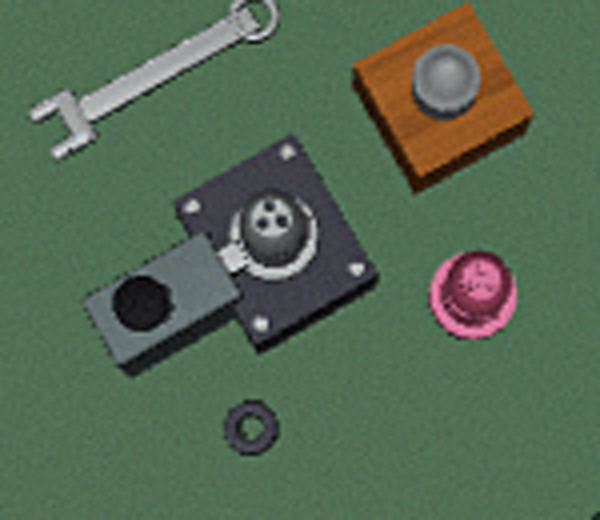

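View pics/scenecrop.png

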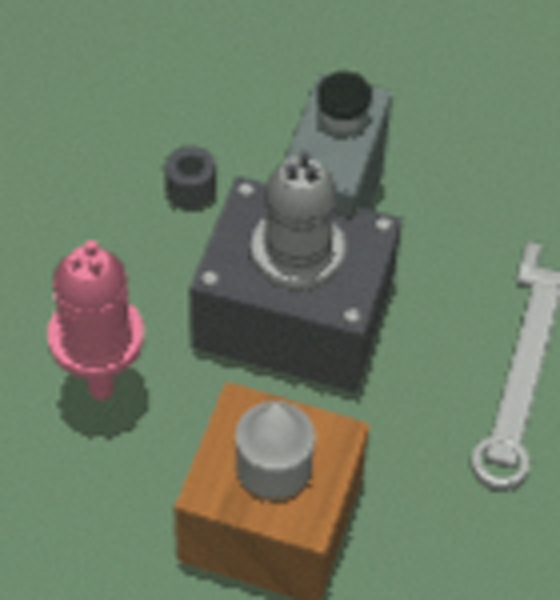

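Run:
```python
from h import *
t=load('top');s=load('scene')
T=lambda x,y:(190+(x+.5)/4-.5,150+(y+.5)/4-.5); S=lambda x,y:(225+(x+.5)/4-.5,145+(y+.5)/4-.5)
def blob(c,box,f):
    x0,y0,x1,y1=box; im=c['frame'][y0:y1,x0:x1].astype(int); m=f(im).astype(np.uint8)
    n,l,st,ce=cv2.connectedComponentsWithStats(m); k=1+np.argmax(st[1:,4]); return ce[k]+[x0,y0],st[k]
f=lambda im:(im.max(2)<45)
pt=blob(t,(215,212,240,235),f); ps=blob(s,(300,158,322,178),f); print(pt,ps)
print('plunger',tri(t,pt[0],s,ps[0]))
print('plunger@102',onz(t,*pt[0],102),onz(s,*ps[0],102))
# screws
sc=[((287,152),(383,224)),((192,206),(246,188)),((262,323),(209,277)),((357,269),(351,314))]
# correspond: compute top screws at z=62, and scene at 62
for a,_ in sc: print('T',onz(t,*T(*a),61).round(1))
for _,b in sc: print('S',onz(s,*S(*b),61).round(1))
print('nose jaws', onz(t,*T(269,214),137).round(1), onz(s,*S(303,167),137).round(1), tri(t,T(269,214),s,S(303,167)))
# cloud centres
for n,c in (('top',t),('scene',s)):
    P=cloud(c).reshape(-1,3)
    q=P[(np.hypot(P[:,0]-485,P[:,1]-18)<60)]
    for lo,hi in ((55,64),(64,70),(75,110),(110,140)):
        k=q[(q[:,2]>lo)&(q[:,2]<hi)]; print(n,lo,len(k),k.mean(0).round(1),k.min(0).round(1),k.max(0).round(1))
```

```text
(array([225.03289474, 225.48026316]), array([  3,   7,  15,  14, 152], dtype=int32)) (array([313.125, 172.75 ]), array([10, 13,  7,  4,  8], dtype=int32))
plunger (array([448.46275332,  98.38216581,  84.65435159]), np.float64(4.301725657795712))
plunger@102 [444.75657382  95.28331968 102.        ] [459.51148613  88.63762862 102.        ]
T [539.6  10.4  61. ]
T [508.1  67.9  61. ]
T [436.7  27.5  61. ]
T [467.6 -29.6  61. ]
S [506.1  68.3  61. ]
S [434.1  29.3  61. ]
S [466.  -29.2  61. ]
S [537.2  10.8  61. ]
nose jaws [489.   20.3 137. ] [487.7  18.6 137. ] (array([488.28477374,  19.47662839, 137.00641861]), np.float64(2.119582414141937))
top 55 885 [487.2  15.   60. ] [428.  -37.2  55.1] [543.9  74.7  63.9]
top 64 148 [480.8  16.9  66.4] [432.2 -36.8  64. ] [542.9  74.   70. ]
top 75 262 [467.   51.9  81.5] [4.41e+02 4.00e-01 7.51e+01] [488.5  76.  109.8]
top 110 215 [485.5  18.6 126. ] [469.1  -0.  111.6] [506.1  36.7 139.7]
scene 55 902 [492.1  11.8  60.5] [427.3 -39.6  55. ] [543.7  77.6  63.9]
scene 64 138 [493.5  12.9  67.3] [436.  -34.5  64. ] [537.9  75.   69.9]
scene 75 275 [486.   30.1  87.8] [440.4  -1.3  75. ] [507.8  77.1 109.7]
scene 110 236 [491.9  12.6 124.9] [468.6  -1.2 110. ] [506.   36.6 139.7]
```

Run:
```python
from h import *
t=load('top');s=load('scene')
T=lambda x,y:(190+(x+.5)/4-.5,150+(y+.5)/4-.5); S=lambda x,y:(225+(x+.5)/4-.5,145+(y+.5)/4-.5)
p=tri(t,T(142,303),s,S(344,95));print(p, onz(t,*T(142,303),102),onz(s,*S(344,95),102))
c=np.array([487.3,19.5]); y=np.arctan2(*(np.array([-0.48,0.877])));d=p[0][:2]-c;print(np.linalg.norm(d),np.degrees(np.arctan2(-d[0],d[1])))
W=cloud(t); q=W[228-3:228+3,222:228].reshape(-1,3);print(q.mean(0))
```

```text
(array([445.24624255,  95.22014998, 100.03640929]), np.float64(0.029828977291464442)) [444.99501146  95.06916351 102.        ] [446.38987568  93.88136635 102.        ]
86.61443083154191 29.047091056570043
[440.04439801  96.50953241 102.56800744]
```

Checks on the measurements:

| Point | World (mm) | Check |
|---|---|---|
| Chuck/stand axis | (487.3, 19.5) | screws give z≈61; jaws triangulate to z=137 against an expected 139 |
| Plunger | (445, 95.3, ~101) | 87 mm from the axis against 88 |

The stand yaw is about 0.505 rad, so the jaws must open along world angle 0.505. The tool needs a turn of about −0.72. I'm moving over the plunger now.

Emit:
drive_tool(
  steps=[
    {"delta_pos":[18,-30,0],"yaw":-0.05,"hand":94},
    {"delta_pos":[18,-30,0],"yaw":-0.05,"hand":94},
    {"delta_pos":[18,-30,0],"yaw":-0.05,"hand":94},
    {"delta_pos":[18,-30,0],"yaw":-0.05,"hand":94},
    {"delta_pos":[18,-30,0],"yaw":-0.05,"hand":94},
  ],
)

```text
clock: 0.57
eef_pos: [275.7, 366.3, 222.3]
eef_rot: [-3.141, 0.0, 2.546]
wrist_force: [1.7, -0.7, 0.4]
finger_gap: 94.1
```

Emit:
drive_tool(
  steps=[
    {"delta_pos":[18,-30,0],"yaw":-0.05,"hand":94},
    {"delta_pos":[18,-30,0],"yaw":-0.05,"hand":94},
    {"delta_pos":[18,-30,0],"yaw":-0.05,"hand":94},
    {"delta_pos":[18,-30,0],"yaw":-0.05,"hand":94},
    {"delta_pos":[18,-30,0],"yaw":-0.05,"hand":94},
  ],
)

```text
clock: 0.98
eef_pos: [365.8, 216.2, 222.5]
eef_rot: [3.141, 0.0, 2.295]
wrist_force: [0.4, 0.1, 0.8]
finger_gap: 94.0
```

Emit:
drive_tool(
  steps=[
    {"delta_pos":[20,-30,0],"yaw":-0.055,"hand":94},
    {"delta_pos":[20,-30,0],"yaw":-0.055,"hand":94},
    {"delta_pos":[20,-30,0],"yaw":-0.055,"hand":0},
    {"delta_pos":[19,-31,0],"yaw":-0.055,"hand":0},
    {"delta_pos":[0,0,0],"yaw":0,"hand":0},
  ],
)

```text
clock: 1.4
eef_pos: [446.4, 92.7, 222.2]
eef_rot: [-3.141, 0.001, 2.07]
wrist_force: [0.4, 0.2, 0.5]
finger_gap: 77.2
```

Run:
```python
from h import *
for n in ('wrist','scene','top'):
    c=grab(n); cv2.imwrite(f'pics/{n}1.png',c['frame'][:,:,::-1])
s=manip.read_state();print(s['eef_pos'],s['eef_rot'],s['finger_gap'],s['clock'])
```

```text
[444.10741154  96.90732212 222.1987575 ] [-3.14102621e+00 -4.31913874e-04  2.07761923e+00] 65.35678861392685 1.55
```

View pics/wrist1.png

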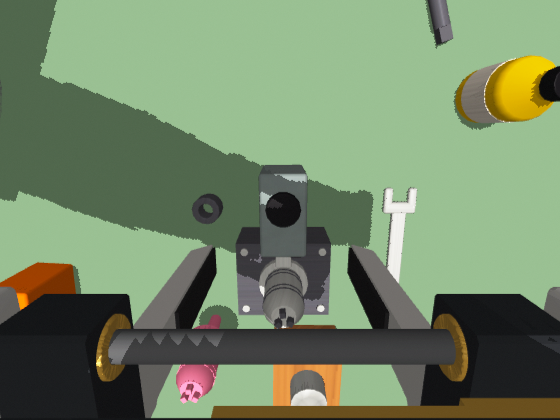

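The wrist view shows the plunger head at (283,209), with the housing square to the fingers and the chuck at (283,290) between them. I'll cross-check the plunger position from this second viewpoint.

Run:
```python
from h import *
w=load('wrist');t=load('top')
print(w['position'],w['attitude'])
f=w['frame'][188:232,262:306].max(2)<40
n,l,st,ce=cv2.connectedComponentsWithStats(f.astype(np.uint8));k=1+np.argmax(st[1:,4]);uv=ce[k]+[262,188];print(uv,st[k])
print('plunger@102',onz(w,*uv,102)); print(dep(w,283,209))
t0=(190+142.5/4-.5,150+303.5/4-.5); print(tri(w,uv,t,t0))
# stand screws at z=60
for u,v in ((244,252),(321,252),(246,309),(321,309)): print(onz(w,u,v,61).round(1))
s=manip.read_state();print(s['eef_pos'],s['eef_rot'],s['finger_gap'])
```

```text
[409.7923819  158.44022059 384.37450899] [ 2.88011811e+00 -1.46963180e-05  4.98514108e-01]
[283.78099652 209.82850521] [  4   4  35  35 863]
plunger@102 [445.23027794  97.4448798  102.        ]
[444.16586426  97.94340814 102.77124549]
(array([446.14234017,  95.72779397,  94.02958132]), np.float64(0.17512614542772567))
[435.6  28.5  61. ]
[506.6  67.2  61. ]
[467.9 -30.3  61. ]
[540.6   9.2  61. ]
[444.10741154  96.90732212 222.1987575 ] [-3.14102621e+00 -4.31913874e-04  2.07761923e+00] 65.35678861392685
```

The plunger is at about (445,96.5) and the tool is already centred over it at (444.1,96.9). I'll close the fingers and go down.

Emit:
drive_tool(
  steps=[
    {"delta_pos":[0,0,-20],"yaw":0,"hand":0},
    {"delta_pos":[0,0,-20],"yaw":0,"hand":0},
    {"delta_pos":[0,0,-20],"yaw":0,"hand":0},
    {"delta_pos":[0,0,-15],"yaw":0,"hand":0},
    {"delta_pos":[0,0,-10],"yaw":0,"hand":0},
  ],
)

```text
clock: 1.97
eef_pos: [443.3, 98.0, 136.1]
eef_rot: [-3.14, -0.001, 2.08]
wrist_force: [-0.2, -0.4, -0.2]
finger_gap: 32.1
```

Emit:
drive_tool(
  steps=[
    {"delta_pos":[0,0,0],"yaw":0,"hand":0},
    {"delta_pos":[0,0,-10],"yaw":0,"hand":0},
    {"delta_pos":[0,0,-6],"yaw":0,"hand":0},
    {"delta_pos":[0,0,-3],"yaw":0,"hand":0},
    {"delta_pos":[0,0,0],"yaw":0,"hand":0},
  ],
)

```text
clock: 2.38
eef_pos: [444.3, 96.9, 118.2]
eef_rot: [-3.141, -0.0, 2.078]
wrist_force: [0.2, -0.0, 1.8]
finger_gap: 1.0
```

Emit:
drive_tool(
  steps=[
    {"delta_pos":[0,0,-3],"yaw":0,"hand":0},
    {"delta_pos":[0,0,-3],"yaw":0,"hand":0},
    {"delta_pos":[0,0,-3],"yaw":0,"hand":0},
    {"delta_pos":[0,0,-1],"yaw":0,"hand":0},
    {"delta_pos":[0,0,0],"yaw":0,"hand":0},
  ],
)

```text
clock: 2.8
eef_pos: [444.7, 96.9, 109.0]
eef_rot: [3.141, 0.0, 2.078]
wrist_force: [-1.4, 1.3, 5.6]
finger_gap: 0.5
```

Emit:
drive_tool(
  steps=[
    {"delta_pos":[0,0,-1],"yaw":0,"hand":0},
    {"delta_pos":[0,0,0],"yaw":0,"hand":0},
  ],
)

```text
clock: 2.97
eef_pos: [444.7, 96.9, 108.1]
eef_rot: [3.14, 0.0, 2.078]
wrist_force: [-1.9, 1.6, 6.9]
finger_gap: 0.3
```

Emit:
drive_tool(
  steps=[
    {"delta_pos":[0,0,-1],"yaw":0,"hand":0},
    {"delta_pos":[0,0,0],"yaw":0,"hand":0},
  ],
)

```text
clock: 3.13
eef_pos: [444.8, 96.9, 107.6]
eef_rot: [3.14, 0.0, 2.078]
wrist_force: [-6.2, 0.4, 14.1]
finger_gap: 0.2
```

Emit:
drive_tool(
  steps=[
    {"delta_pos":[0,0,-1],"yaw":0,"hand":0},
    {"delta_pos":[0,0,0],"yaw":0,"hand":0},
  ],
)

```text
clock: 3.3
eef_pos: [444.9, 96.9, 107.4]
eef_rot: [3.14, 0.001, 2.078]
wrist_force: [-9.5, -1.0, 26.3]
finger_gap: 0.4
```

Emit:
drive_tool(
  steps=[
    {"delta_pos":[0,0,-0.5],"yaw":0,"hand":0},
    {"delta_pos":[0,0,0],"yaw":0,"hand":0},
  ],
)

```text
clock: 3.47
eef_pos: [445.0, 96.9, 107.3]
eef_rot: [3.14, 0.001, 2.078]
wrist_force: [-12.5, -1.6, 32.7]
finger_gap: 0.6
```

The plunger hit its stop: TCP 107.4 puts the tips at 90.4, and the force jumped to 33 N. I'll rise and look at the catch.

Emit:
drive_tool(
  steps=[
    {"delta_pos":[0,0,10],"yaw":0,"hand":0},
    {"delta_pos":[0,0,20],"yaw":0,"hand":0},
    {"delta_pos":[0,0,30],"yaw":0,"hand":94},
    {"delta_pos":[0,0,30],"yaw":0,"hand":94},
    {"delta_pos":[0,0,20],"yaw":0,"hand":94},
  ],
)

```text
clock: 3.88
eef_pos: [444.8, 96.8, 217.7]
eef_rot: [3.139, 0.001, 2.078]
wrist_force: [0.4, -0.5, -0.1]
finger_gap: 17.1
```

Run:
```python
from h import *
w=grab('wrist');s=grab('scene')
b=cv2.resize(s['frame'][160:250,265:345],None,fx=6,fy=6,interpolation=cv2.INTER_CUBIC)
a=cv2.resize(w['frame'][180:330,230:340],None,fx=3.6,fy=3.6,interpolation=cv2.INTER_CUBIC)[:540]
cv2.imwrite('pics/c2.png',np.hstack([a[:540,:],cv2.copyMakeBorder(b,0,0,0,0,0)[:540,:400]])[:,:,::-1])
st=manip.read_state();print(st['eef_pos'],st['finger_gap'],st['clock'],st['wrist_force'])
```

```text
[445.64950797  96.93721827 218.22852044] 25.010567112864212 3.9833 [ 0.03019447  0.01952321 -1.04291879]
```

View pics/c2.png

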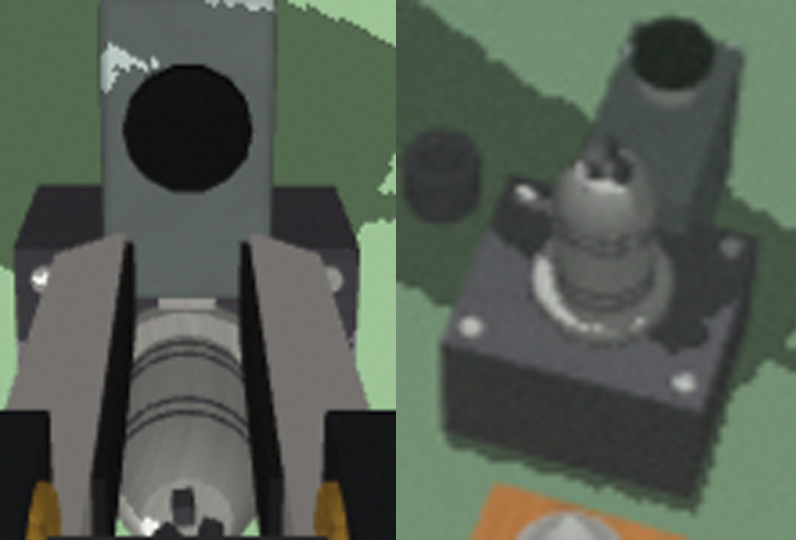

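The left half (wrist) shows only a short silver strip of catch at crop (187,303), now clear of the collar. In the first wrist view it reached over the collar. So it has withdrawn, and the plunger is back up. Next I move over the chuck.

Emit:
drive_tool(
  steps=[
    {"delta_pos":[14,-26,0],"yaw":0,"hand":94},
    {"delta_pos":[14,-26,0],"yaw":0,"hand":94},
    {"delta_pos":[13.7,-25.7,0],"yaw":0,"hand":94},
    {"delta_pos":[0,0,0],"yaw":0,"hand":94},
    {"delta_pos":[0,0,0],"yaw":0,"hand":94},
  ],
)

```text
clock: 4.4
eef_pos: [486.1, 18.2, 213.8]
eef_rot: [-3.14, -0.001, 2.076]
wrist_force: [0.0, 1.2, 0.0]
finger_gap: 58.2
```

Run:
```python
from h import *
w=grab('wrist')
cv2.imwrite('pics/w3.png',w['frame'][:,:,::-1])
st=manip.read_state();print(st['eef_pos'],st['eef_rot'],st['finger_gap'],st['clock'],st['wrist_force'])
P=cloud(w).reshape(-1,3); d=P[:,:2]-st['eef_pos'][:2]; 
k=(np.hypot(*d.T)<40)&(P[:,2]>60)&(P[:,2]<145)
for lo,hi in ((60,66),(70,78),(80,100),(100,115),(118,130),(130,142)):
    q=P[k&(P[:,2]>lo)&(P[:,2]<hi)]; ex=np.array([np.cos(.505),np.sin(.505)])
    if len(q): a=(q[:,:2]-[487.4,19.2])@ex; print(lo,len(q),'x range',np.percentile(a,[1,99]).round(1))
```

```text
[485.77287647  18.97954136 214.04101749] [-3.14045390e+00 -8.21197123e-04  2.07675907e+00] 62.410672422795066 4.45 [-0.37748234  0.6069611  -0.06511283]
60 1094 x range [-39.8  36.4]
70 134 x range [-16.8  16.4]
80 255 x range [-18.3  17.5]
100 151 x range [-18.3  18.5]
118 939 x range [-18.1  17.5]
130 631 x range [-10.7  10.4]
```

View pics/w3.png

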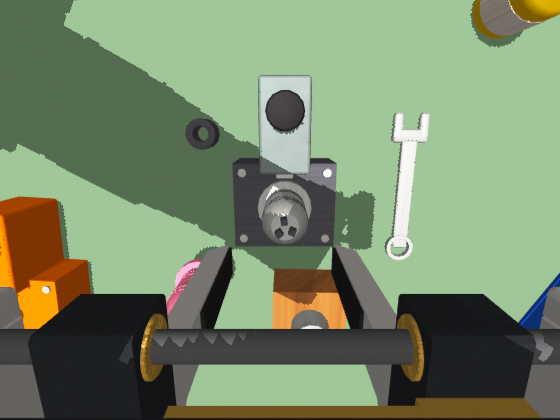

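Barrel and nose are centred to 0.3 mm on (487.4,19.2). In the wrist view the chuck is at (285,215), free along the jaw direction. Now I descend around it.

Emit:
drive_tool(
  steps=[
    {"delta_pos":[1.4,0,0],"yaw":0,"hand":94},
    {"delta_pos":[0,0,0],"yaw":0,"hand":94},
    {"delta_pos":[0,0,-25],"yaw":0,"hand":94},
    {"delta_pos":[0,0,-25],"yaw":0,"hand":94},
    {"delta_pos":[0,0,-20],"yaw":0,"hand":94},
  ],
)

```text
clock: 4.87
eef_pos: [486.9, 19.8, 143.6]
eef_rot: [-3.141, -0.0, 2.079]
wrist_force: [0.7, 0.4, 0.0]
finger_gap: 93.0
```

Emit:
drive_tool(
  steps=[
    {"delta_pos":[0,0,-15],"yaw":0,"hand":94},
    {"delta_pos":[0,0,-15],"yaw":0,"hand":94},
    {"delta_pos":[0,0,-10],"yaw":0,"hand":94},
    {"delta_pos":[0,0,-5],"yaw":0,"hand":94},
    {"delta_pos":[0,0,0],"yaw":0,"hand":94},
  ],
)

```text
clock: 5.28
eef_pos: [487.1, 19.4, 99.3]
eef_rot: [-3.141, -0.001, 2.078]
wrist_force: [-1.0, -0.8, -0.5]
finger_gap: 94.2
```

Emit:
drive_tool(
  steps=[
    {"delta_pos":[0,0,-4.5],"yaw":0,"hand":94},
    {"delta_pos":[0,0,0],"yaw":0,"hand":70},
    {"delta_pos":[0,0,0],"yaw":0,"hand":50},
    {"delta_pos":[0,0,0],"yaw":0,"hand":44},
    {"delta_pos":[0,0,0],"yaw":0,"hand":40},
  ],
  squeeze=20,
)

```text
clock: 5.7
eef_pos: [487.7, 19.1, 95.8]
eef_rot: [3.141, 0.0, 2.078]
wrist_force: [-0.2, 0.1, -0.8]
finger_gap: 70.7
```

Emit:
drive_tool(
  steps=[
    {"delta_pos":[0,0,0],"yaw":0,"hand":30},
    {"delta_pos":[0,0,0],"yaw":0,"hand":20},
    {"delta_pos":[0,0,0],"yaw":0,"hand":20},
    {"delta_pos":[0,0,0],"yaw":0,"hand":20},
    {"delta_pos":[0,0,0],"yaw":0,"hand":20},
  ],
  squeeze=20,
)

```text
clock: 6.12
eef_pos: [487.6, 19.1, 95.5]
eef_rot: [3.141, 0.0, 2.078]
wrist_force: [-3.6, -2.5, -3.7]
finger_gap: 37.8
```

The fingers stopped at 37.8 mm, which matches the 38 mm barrel. I lift gently first to check that the catch has let go.

Emit:
drive_tool(
  steps=[
    {"delta_pos":[0,0,0],"yaw":0,"hand":20},
    {"delta_pos":[0,0,2],"yaw":0,"hand":20},
    {"delta_pos":[0,0,4],"yaw":0,"hand":20},
    {"delta_pos":[0,0,6],"yaw":0,"hand":20},
    {"delta_pos":[0,0,0],"yaw":0,"hand":20},
  ],
  squeeze=30,
)

```text
clock: 6.53
eef_pos: [487.8, 19.1, 108.5]
eef_rot: [3.141, 0.0, 2.078]
wrist_force: [1.2, -0.1, -5.1]
finger_gap: 37.6
```

Emit:
drive_tool(
  steps=[
    {"delta_pos":[0,0,14],"yaw":0,"hand":20},
    {"delta_pos":[0,0,20],"yaw":0,"hand":20},
    {"delta_pos":[0,0,20],"yaw":0,"hand":20},
    {"delta_pos":[0,0,18],"yaw":0,"hand":20},
    {"delta_pos":[0,0,0],"yaw":0,"hand":20},
  ],
)

```text
clock: 6.95
eef_pos: [488.7, 19.1, 182.7]
eef_rot: [3.137, 0.003, 2.078]
wrist_force: [0.5, 0.4, -5.3]
finger_gap: 37.6
```

Run:
```python
from h import *
w=grab('wrist');s=grab('scene')
cv2.imwrite('pics/s4.png',cv2.resize(s['frame'][100:310,200:480],None,fx=2.8,fy=2.8)[:,:,::-1]); cv2.imwrite('pics/w4.png',w['frame'][:,:,::-1])
st=manip.read_state();print(st['eef_pos'],st['eef_rot'],st['finger_gap'],st['clock'],st['wrist_force'])
```

```text
[487.37074985  19.11195235 179.0769629 ] [3.14130551e+00 2.21643237e-04 2.07781604e+00] 37.45114382171256 7.05 [-0.34005082  0.96244589 -5.70006123]
```

View pics/s4.png

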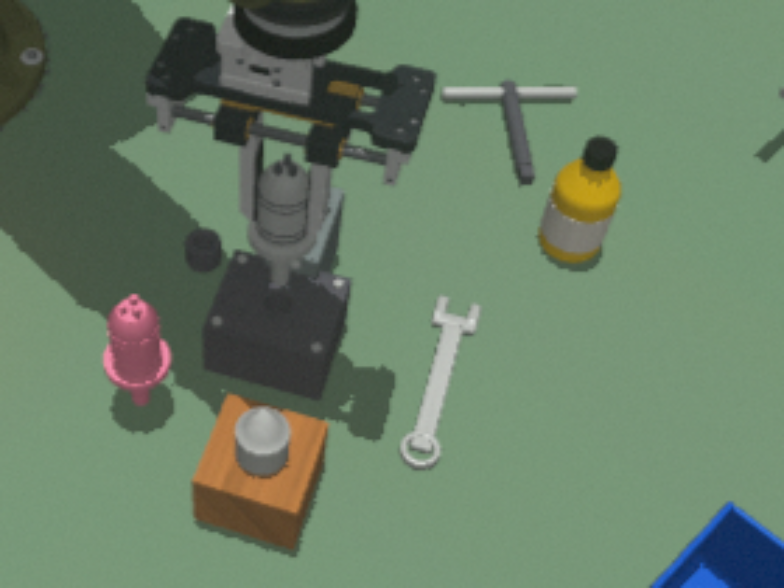

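View pics/w4.png

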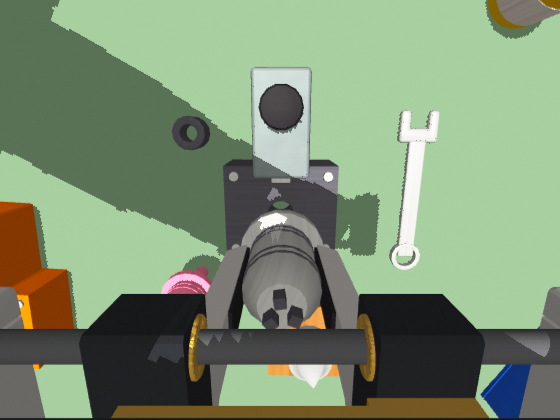

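The chuck is out of its socket and hanging upright in the gripper: the scene view shows the taper above the block and the wrist view shows the bare socket. The force reads about 5.5 N, which is its weight.

The moves have no tilt axis, so I'll swing the chuck about the pad axis. The taper goes just outside the fixed stand's −y top edge and I push toward +y along an arc at moderate squeeze. The clearances work out. First I move out to stand y ≈ −58.

Emit:
drive_tool(
  steps=[
    {"delta_pos":[7,-12.7,0],"yaw":0,"hand":20},
    {"delta_pos":[7,-12.7,0],"yaw":0,"hand":20},
    {"delta_pos":[7,-12.7,0],"yaw":0,"hand":20},
    {"delta_pos":[7,-12.7,0],"yaw":0,"hand":20},
    {"delta_pos":[0,0,0],"yaw":0,"hand":20},
  ],
)

```text
clock: 7.47
eef_pos: [516.5, -34.2, 178.7]
eef_rot: [-3.141, 0.0, 2.076]
wrist_force: [0.2, -0.3, -6.4]
finger_gap: 37.4
```

Emit:
drive_tool(
  steps=[
    {"delta_pos":[0,0,0],"yaw":0,"hand":20},
    {"delta_pos":[0,0,-15],"yaw":0,"hand":20},
    {"delta_pos":[0,0,-15],"yaw":0,"hand":20},
    {"delta_pos":[0,0,-15],"yaw":0,"hand":20},
    {"delta_pos":[0,0,0],"yaw":0,"hand":20},
  ],
  squeeze=20,
)

```text
clock: 7.88
eef_pos: [514.0, -31.4, 131.6]
eef_rot: [-3.138, -0.003, 2.078]
wrist_force: [-0.4, 0.1, -7.5]
finger_gap: 37.7
```

Run:
```python
from h import *
s=grab('scene');w=grab('wrist')
cv2.imwrite('pics/s5.png',cv2.resize(s['frame'][100:310,200:480],None,fx=2.8,fy=2.8)[:,:,::-1]); cv2.imwrite('pics/w5.png',w['frame'][:,:,::-1])
st=manip.read_state();print(st['eef_pos'],st['eef_rot'],st['finger_gap'],st['clock'],st['wrist_force'])
d=st['eef_pos'][:2]-[487.4,19.2];print('stand xy',d@[np.cos(.505),np.sin(.505)],d@[-np.sin(.505),np.cos(.505)])
```

```text
[515.39842272 -31.56878758 134.53247727] [-3.14101863e+00 -5.10076739e-04  2.07791466e+00] 37.49807525359842 7.9833 [ 0.562702   -0.16737305 -6.26903401]
stand xy -0.0588122748082327 -57.977392214235195
```

View pics/s5.png

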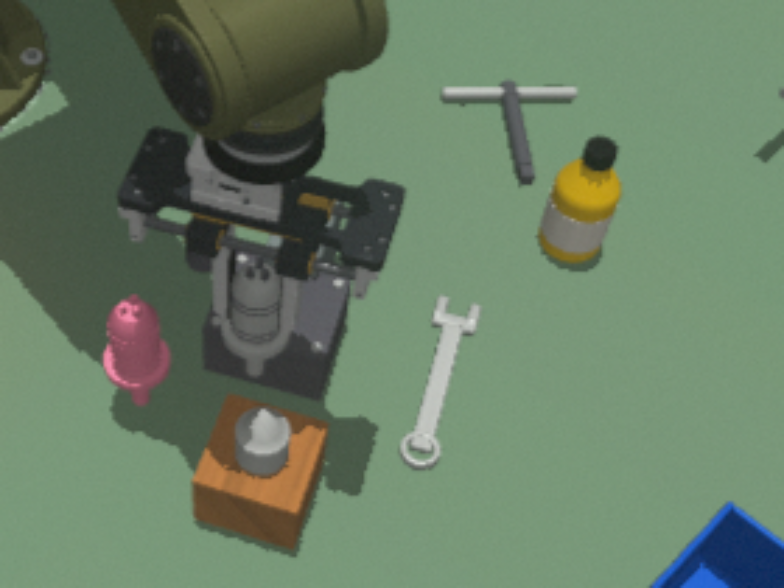

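The taper hangs just outside the stand's near edge, with the tip at about z 47. The TCP is at stand (0,−58) and the rest of the bench is clear. I start the arc toward stand +y.

Emit:
drive_tool(
  steps=[
    {"delta_pos":[-2.7,4.9,0],"yaw":0,"hand":20},
    {"delta_pos":[-2.7,4.9,0],"yaw":0,"hand":20},
    {"delta_pos":[-2.7,4.9,0],"yaw":0,"hand":20},
    {"delta_pos":[-2.7,4.9,-0.2],"yaw":0,"hand":20},
    {"delta_pos":[-2.7,4.9,-0.5],"yaw":0,"hand":20},
  ],
  squeeze=20,
)

```text
clock: 8.4
eef_pos: [502.2, -6.8, 134.6]
eef_rot: [3.14, 0.001, 2.078]
wrist_force: [2.4, -2.9, -3.0]
finger_gap: 37.4
```

Run:
```python
from h import *
s=grab('scene');w=grab('wrist')
cv2.imwrite('pics/s6.png',cv2.resize(s['frame'][100:310,200:480],None,fx=2.8,fy=2.8)[:,:,::-1]); cv2.imwrite('pics/w6.png',w['frame'][:,:,::-1])
st=manip.read_state();print(st['eef_pos'],st['eef_rot'],st['finger_gap'],st['clock'],st['wrist_force'])
d=st['eef_pos'][:2]-[487.4,19.2];print('stand xy',d@[np.cos(.505),np.sin(.505)],d@[-np.sin(.505),np.cos(.505)])
```

```text
[501.79472263  -6.42097384 134.09339265] [3.14097800e+00 2.57863574e-04 2.07859964e+00] 37.6059686572718 8.5 [ 2.15300191 -0.48215075 -5.90915856]
stand xy 0.20227604176611713 -29.387096224205436
```

View pics/s6.png

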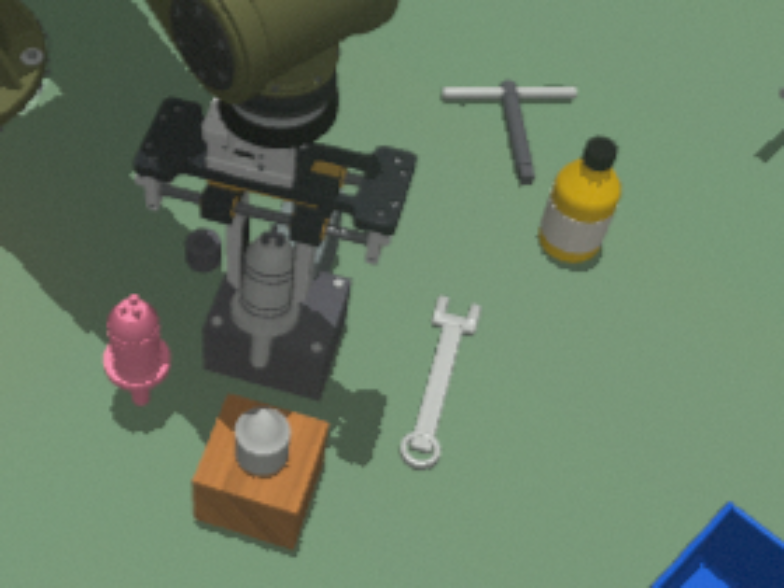

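View pics/w6.png

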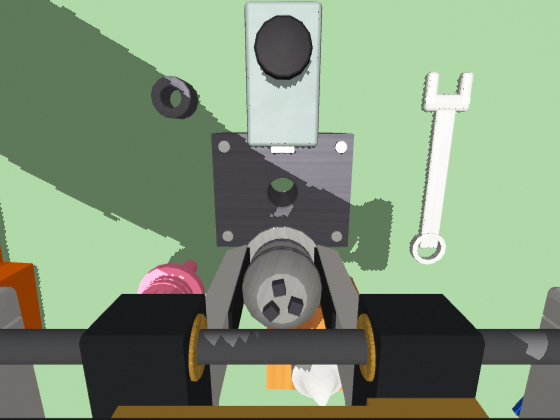

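The scene view shows the chuck pivoting in the pads, with the taper resting on the block edge and the nose toward the housing. The side force is only about 2–3 N. I continue the arc.

Emit:
drive_tool(
  steps=[
    {"delta_pos":[-3,5.4,-1.5],"yaw":0,"hand":20},
    {"delta_pos":[-3,5.4,-1.9],"yaw":0,"hand":20},
    {"delta_pos":[-3,5.4,-2.3],"yaw":0,"hand":20},
    {"delta_pos":[-2.7,4.8,-3],"yaw":0,"hand":20},
    {"delta_pos":[0,0,0],"yaw":0,"hand":20},
  ],
)

```text
clock: 8.92
eef_pos: [489.5, 14.7, 124.3]
eef_rot: [-3.141, -0.001, 2.078]
wrist_force: [1.2, -1.0, -5.0]
finger_gap: 37.0
```

Emit:
drive_tool(
  steps=[
    {"delta_pos":[-2.7,4.8,-3.5],"yaw":0,"hand":20},
    {"delta_pos":[-2.7,4.8,-3.9],"yaw":0,"hand":20},
    {"delta_pos":[0,0,0],"yaw":0,"hand":20},
    {"delta_pos":[0,0,0],"yaw":0,"hand":20},
  ],
)

```text
clock: 9.25
eef_pos: [484.5, 23.7, 117.3]
eef_rot: [-3.141, -0.001, 2.078]
wrist_force: [1.0, -1.0, -5.1]
finger_gap: 37.2
```

Run:
```python
from h import *
s=grab('scene');w=grab('wrist')
cv2.imwrite('pics/s7.png',cv2.resize(s['frame'][120:270,210:410],None,fx=4,fy=4)[:,:,::-1]); cv2.imwrite('pics/w7.png',w['frame'][:,:,::-1])
st=manip.read_state();print(st['eef_pos'],st['eef_rot'],st['finger_gap'],st['clock'],st['wrist_force'])
d=st['eef_pos'][:2]-[487.4,19.2];print('stand xy',d@[np.cos(.505),np.sin(.505)],d@[-np.sin(.505),np.cos(.505)])
```

```text
[484.70650454  23.4007041  117.44150967] [-3.14099478e+00 -4.74460858e-04  2.07775466e+00] 37.55739354385079 9.35 [ 1.08873549 -1.92126184 -5.94819775]
stand xy -0.32494657424073825 4.979482141905691
```

View pics/s7.png

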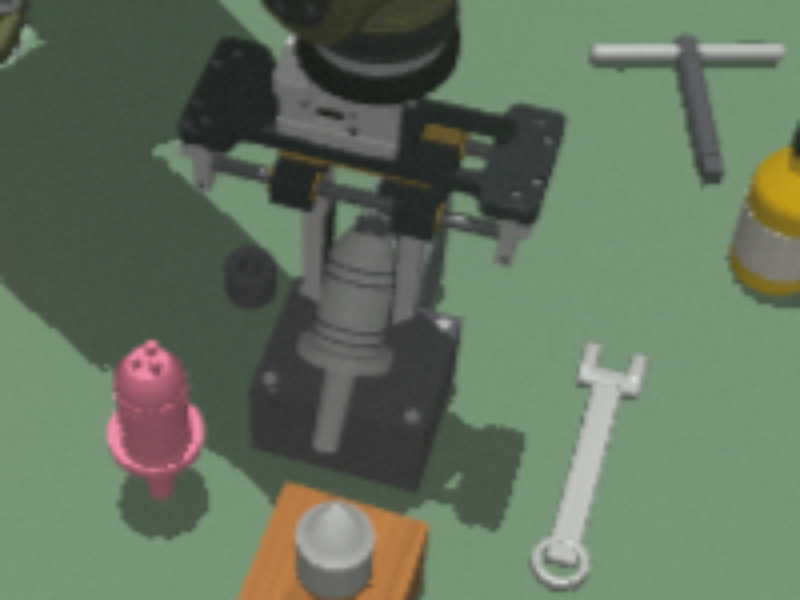

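View pics/w7.png

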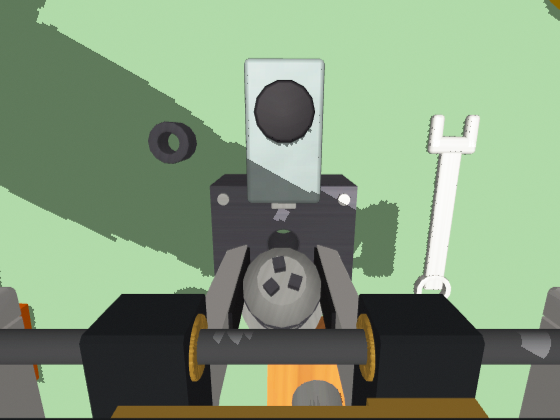

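The lean looks close to 45°. I'll firm up the grip, lift off the edge and measure it.

Emit:
drive_tool(
  steps=[
    {"delta_pos":[0,0,0],"yaw":0,"hand":20},
    {"delta_pos":[0,0,0],"yaw":0,"hand":20},
    {"delta_pos":[0,0,10],"yaw":0,"hand":20},
    {"delta_pos":[0,0,15],"yaw":0,"hand":20},
    {"delta_pos":[0,0,20],"yaw":0,"hand":20},
  ],
  squeeze=50,
)

```text
clock: 9.77
eef_pos: [484.2, 23.4, 162.8]
eef_rot: [-3.14, -0.002, 2.078]
wrist_force: [0.4, 0.8, -6.0]
finger_gap: 36.7
```

Emit:
drive_tool(
  steps=[
    {"delta_pos":[0,0,20],"yaw":0,"hand":20},
    {"delta_pos":[0,0,20],"yaw":0,"hand":20},
    {"delta_pos":[0,0,20],"yaw":0,"hand":20},
    {"delta_pos":[0,0,15],"yaw":0,"hand":20},
    {"delta_pos":[0,0,0],"yaw":0,"hand":20},
  ],
  squeeze=50,
)

```text
clock: 10.18
eef_pos: [485.7, 23.5, 241.2]
eef_rot: [3.137, 0.002, 2.078]
wrist_force: [0.8, -0.1, -6.9]
finger_gap: 36.9
```

Run:
```python
from h import *
s=grab('scene');w=grab('wrist');t=grab('top')
cv2.imwrite('pics/s8.png',cv2.resize(s['frame'][100:250,210:410],None,fx=4,fy=4)[:,:,::-1]); cv2.imwrite('pics/w8.png',w['frame'][:,:,::-1]);cv2.imwrite('pics/t8.png',t['frame'][:,:,::-1])
st=manip.read_state();print(st['eef_pos'],st['eef_rot'],st['finger_gap'],st['clock'],st['wrist_force'])
```

```text
[484.4226521   23.42263928 236.83992342] [-3.14052326e+00 -7.60210195e-04  2.07773129e+00] 36.95804396069512 10.3333 [ 0.41189061  0.72764257 -7.77265349]
```

View pics/s8.png

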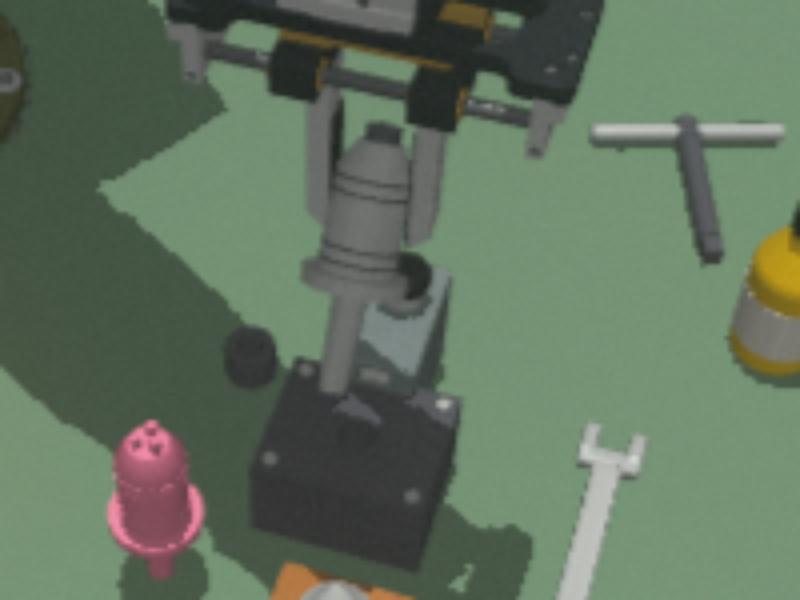

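View pics/w8.png

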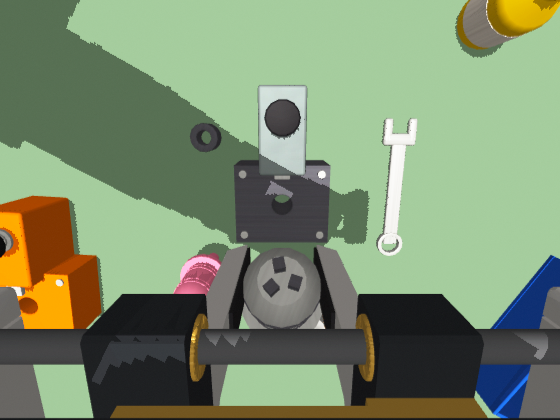

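View pics/t8.png

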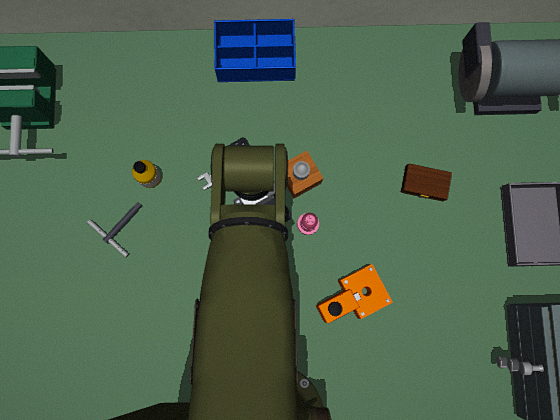

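The chuck hangs leaned, clear of the stand. In the scene crop the taper end is at (335,388) and the jaws at (382,133); the wrist view has the jaws centred near (282,278). I'll measure the tilt from the depth data.

```bash
cat > tilt.py <<'E'
from h import *
s=load('scene');w=load('wrist')
st=manip.read_state(); g=st['eef_pos'].copy()
ey=np.array([-np.sin(.505),np.cos(.505)]);ex=np.array([np.cos(.505),np.sin(.505)])
for n,c in (('scene',s),('wrist',w)):
    P=cloud(c).reshape(-1,3); x=(P[:,:2]-g[:2])@ex; y=(P[:,:2]-g[:2])@ey; z=P[:,2]-g[2]
    # in tilt plane, near |x|<5, within 95 of grip
    k=(np.abs(x)<5)&(np.hypot(y,z)<100)&(z>-85)&(z<45)
    a=np.c_[y,z][k]
    ang=np.radians(45); ax=a@[np.sin(ang),np.cos(ang)]; pe=a@[-np.cos(ang),np.sin(ang)]
    for lo,hi,nm in ((-86,-38,'taper'),(-25,20,'barrel'),(20,45,'nose')):
        m=(ax>lo)&(ax<hi)&(np.abs(pe)<25)
        if m.sum()>8:
            l=np.polyfit(ax[m],pe[m],1); r=pe[m]-np.polyval(l,ax[m]); m2=np.abs(r)<3; l=np.polyfit(ax[m][m2],pe[m][m2],1)
            print(n,nm,m2.sum(),'slope deg vs 45:',np.degrees(np.arctan(l[0])).round(1),'ax',ax[m].min().round(1),ax[m].max().round(1),'pe',pe[m][m2].mean().round(1))
    k2=(np.abs(x)<30)&(np.hypot(y,z)<100)&(z<45)
    print(n,'lowest chuck z',(P[k&(np.hypot(y,z)<95)][:,2].min()).round(1))
E
python3 tilt.py
```

```text
scene taper 101 slope deg vs 45: 9.3 ax -85.9 -45.0 pe 12.0
scene nose 9 slope deg vs 45: -36.4 ax 30.2 39.7 pe 19.5
scene lowest chuck z 175.9
wrist barrel 12 slope deg vs 45: 27.6 ax 18.6 19.9 pe -4.4
wrist nose 305 slope deg vs 45: 29.1 ax 20.0 39.2 pe 14.4
wrist lowest chuck z 246.6
```

Run:
```python
from h import *
s=load('scene');w=load('wrist')
g=np.array([484.4,23.4,237.3])
ey=np.array([-np.sin(.505),np.cos(.505)]);ex=np.array([np.cos(.505),np.sin(.505)])
P=cloud(s);F=s['frame']
im=np.zeros((600,800,3),np.uint8)+40
for c,col in ((s,None),(w,None)):
    Q=cloud(c).reshape(-1,3);C=c['frame'].reshape(-1,3)
    x=(Q[:,:2]-g[:2])@ex;y=(Q[:,:2]-g[:2])@ey;z=Q[:,2]-g[2]
    k=(np.abs(x)<6)&(np.abs(y)<110)&(z>-110)&(z<80)
    for a,b,cc in zip(y[k],z[k],C[k]):
        u,v=int(400+a*3.5),int(300-b*3.5)
        cv2.circle(im,(u,v),2,(0,255,255) if c is s else (255,255,0),-1)
cv2.circle(im,(400,300),4,(0,0,255),-1)
for th in (38,45):
    d=np.array([np.sin(np.radians(th)),-np.cos(np.radians(th))])*3.5
    cv2.line(im,tuple((np.array([400,300])+43*d).astype(int).tolist()),tuple((np.array([400,300])-88*d).astype(int).tolist()),(255,255,255),1)
cv2.imwrite('pics/prof.png',im)
# taper midline rows in scene
for v in range(170,202,3):
    x=(P[v,:,:2]-g[:2])@ex;y=(P[v,:,:2]-g[:2])@ey;z=P[v,:,2]-g[2]
    k=np.where((np.abs(x)<20)&(np.abs(y)<100)&(z>-90))[0]
    if len(k): print(v,k.min(),k.max(),'x',x[k].mean().round(1),'y',np.median(y[k]).round(1),'z',np.median(z[k]).round(1))
```

```text
170 286 308 x 1.8 y -48.3 z -6.1
173 292 306 x 7.4 y -51.9 z -6.1
176 292 301 x 0.9 y -43.8 z -24.7
179 292 300 x 1.0 y -46.3 z -30.0
182 291 299 x 0.2 y -50.0 z -35.4
185 291 298 x 0.8 y -54.9 z -38.6
188 291 298 x 1.8 y -58.2 z -44.9
191 290 297 x 1.1 y -61.5 z -50.1
194 290 296 x 1.4 y -65.4 z -54.8
197 290 295 x 1.5 y -68.4 z -59.8
```

View pics/prof.png

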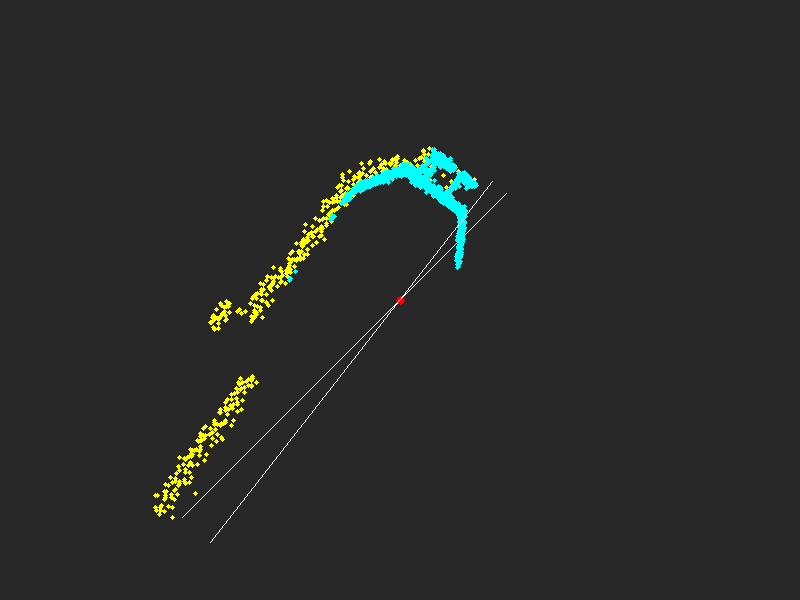

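The depth profiles agree on a tilt of about 37°: barrel line 36°, taper 36.5°, nose face 37°. The chuck pivoted about the upper end of the pads, about 17 mm above the TCP, and that geometry predicts 37.2° for the push I made. To reach 45° I go back onto the same edge and push on to TCP at stand (17.5), z≈111.

Emit:
drive_tool(
  steps=[
    {"delta_pos":[0,0,-25],"yaw":0,"hand":20},
    {"delta_pos":[0,0,-25],"yaw":0,"hand":20},
    {"delta_pos":[0,0,-25],"yaw":0,"hand":20},
    {"delta_pos":[0,0,-20],"yaw":0,"hand":20},
    {"delta_pos":[0,0,0],"yaw":0,"hand":20},
  ],
)

```text
clock: 10.75
eef_pos: [482.3, 23.5, 137.9]
eef_rot: [-3.134, -0.004, 2.078]
wrist_force: [-1.4, 0.3, -7.9]
finger_gap: 37.1
```

Emit:
drive_tool(
  steps=[
    {"delta_pos":[0,0,-10],"yaw":0,"hand":20},
    {"delta_pos":[0,0,-8],"yaw":0,"hand":20},
    {"delta_pos":[0,0,0],"yaw":0,"hand":20},
    {"delta_pos":[0,0,0],"yaw":0,"hand":20},
  ],
)

```text
clock: 11.08
eef_pos: [485.0, 23.4, 124.9]
eef_rot: [3.141, 0.0, 2.078]
wrist_force: [-0.1, 0.8, -6.8]
finger_gap: 36.4
```

Emit:
drive_tool(
  steps=[
    {"delta_pos":[0,0,-6],"yaw":0,"hand":20},
    {"delta_pos":[0,0,0],"yaw":0,"hand":20},
    {"delta_pos":[-1.6,2.8,-1.5],"yaw":0,"hand":20},
    {"delta_pos":[-1.6,2.8,-1.7],"yaw":0,"hand":20},
    {"delta_pos":[0,0,0],"yaw":0,"hand":20},
  ],
  squeeze=30,
)

```text
clock: 11.5
eef_pos: [481.7, 29.3, 115.6]
eef_rot: [3.141, 0.001, 2.078]
wrist_force: [2.3, -3.6, -4.8]
finger_gap: 37.1
```

Emit:
drive_tool(
  steps=[
    {"delta_pos":[-1.5,2.8,-1.8],"yaw":0,"hand":20},
    {"delta_pos":[-1.5,2.8,-2],"yaw":0,"hand":20},
    {"delta_pos":[0,0,0],"yaw":0,"hand":20},
    {"delta_pos":[0,0,0],"yaw":0,"hand":20},
  ],
  squeeze=30,
)

```text
clock: 11.83
eef_pos: [478.6, 34.8, 111.7]
eef_rot: [3.142, -0.0, 2.078]
wrist_force: [2.1, -1.5, -5.6]
finger_gap: 37.0
```

The TCP is now at stand y≈17.9, z 111.7, where the geometry predicts about 45.8°. I firm up the grip and lift.

Emit:
drive_tool(
  steps=[
    {"delta_pos":[0,0,0],"yaw":0,"hand":20},
    {"delta_pos":[0,0,0],"yaw":0,"hand":20},
    {"delta_pos":[0,0,10],"yaw":0,"hand":20},
    {"delta_pos":[0,0,15],"yaw":0,"hand":20},
    {"delta_pos":[0,0,20],"yaw":0,"hand":20},
  ],
  squeeze=55,
)

```text
clock: 12.25
eef_pos: [477.7, 34.8, 156.6]
eef_rot: [-3.139, -0.002, 2.078]
wrist_force: [0.3, -0.2, -6.6]
finger_gap: 37.2
```

Emit:
drive_tool(
  steps=[
    {"delta_pos":[0,0,25],"yaw":0,"hand":20},
    {"delta_pos":[0,0,25],"yaw":0,"hand":20},
    {"delta_pos":[0,0,20],"yaw":0,"hand":20},
    {"delta_pos":[0,0,15],"yaw":0,"hand":20},
    {"delta_pos":[0,0,10],"yaw":0,"hand":20},
  ],
)

```text
clock: 12.67
eef_pos: [478.5, 34.8, 253.7]
eef_rot: [3.14, 0.0, 2.078]
wrist_force: [-0.1, 0.5, -7.1]
finger_gap: 36.5
```

Emit:
drive_tool(
  steps=[
    {"delta_pos":[0,0,0],"yaw":0,"hand":20},
    {"delta_pos":[0,0,0],"yaw":0,"hand":20},
    {"delta_pos":[0,0,0],"yaw":0,"hand":20},
    {"delta_pos":[0,0,0],"yaw":0,"hand":20},
    {"delta_pos":[0,0,0],"yaw":0,"hand":20},
  ],
)

```text
clock: 13.08
eef_pos: [478.4, 34.6, 250.8]
eef_rot: [-3.14, -0.001, 2.078]
wrist_force: [0.4, 0.1, -6.9]
finger_gap: 36.8
```

Run:
```python
from h import *
s=grab('scene');w=grab('wrist');t=grab('top')
cv2.imwrite('pics/s9.png',s['frame'][:,:,::-1]);cv2.imwrite('pics/t9.png',t['frame'][:,:,::-1])
st=manip.read_state();g=st['eef_pos'];print(g,st['finger_gap'],st['clock'],st['wrist_force'],abs(st['qd']).max())
ey=np.array([-np.sin(.505),np.cos(.505)]);ex=np.array([np.cos(.505),np.sin(.505)])
Q=cloud(s).reshape(-1,3);x=(Q[:,:2]-g[:2])@ex;y=(Q[:,:2]-g[:2])@ey;z=Q[:,2]-g[2]
im=np.zeros((600,800,3),np.uint8)+40
for c,col in ((s,(0,255,255)),(w,(255,255,0))):
    Q=cloud(c).reshape(-1,3);x=(Q[:,:2]-g[:2])@ex;y=(Q[:,:2]-g[:2])@ey;z=Q[:,2]-g[2]
    k=(np.abs(x)<6)&(np.abs(y)<110)&(z>-80)&(z<75)
    print(k.sum(), 'lowest', Q[k][:,2].min())
    for a,b in zip(y[k],z[k]): cv2.circle(im,(int(400+a*3.5),int(300-b*3.5)),2,col,-1)
    for th0 in (45,):
        th=np.radians(th0);ax=y*np.sin(th)+z*np.cos(th);pe=-y*np.cos(th)+z*np.sin(th)
        for lo,hi,nm,pr in ((-92,-48,'taper',(0,22)),(-28,5,'barrel',(15,40)),(-28,12,'barrel',(15,40))):
            m=k&(ax>lo)&(ax<hi)&(pe>pr[0])&(pe<pr[1])
            if m.sum()>20:
                l=np.polyfit(ax[m],pe[m],1); r=np.abs(pe[m]-np.polyval(l,ax[m])); mm=r<2.5; l=np.polyfit(ax[m][mm],pe[m][mm],1)
                print(nm,m.sum(),'surface tilt',45-np.degrees(np.arctan(l[0])))
cv2.circle(im,(400,300),4,(0,0,255),-1)
cv2.imwrite('pics/prof9.png',im)
```

```text
[478.59667579  34.61790776 251.27562003] 37.04891909620275 13.2333 [ 0.17735711 -0.72345023 -5.70508926] 0.003399325071032711
454 lowest 191.78354034453548
taper 155 surface tilt 40.99763274971365
barrel 116 surface tilt 42.328561006953166
barrel 141 surface tilt 42.16238468067978
2134 lowest 256.6303813410684
barrel 23 surface tilt 37.07904051285962
barrel 90 surface tilt 40.29066771137086
```

View pics/prof9.png

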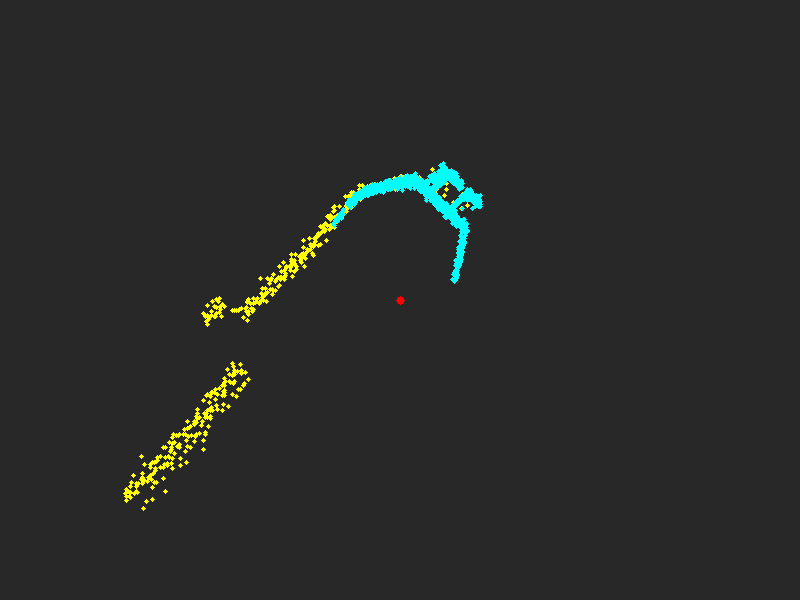

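View pics/s9.png

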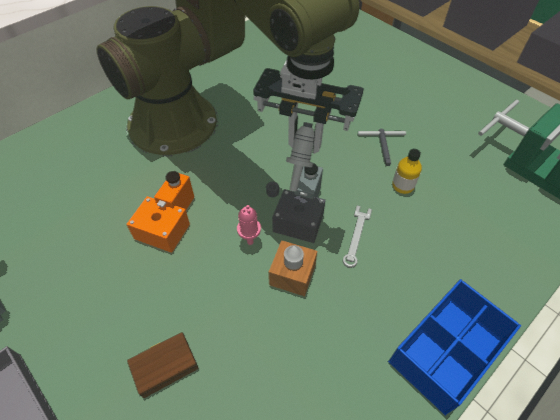

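View pics/t9.png

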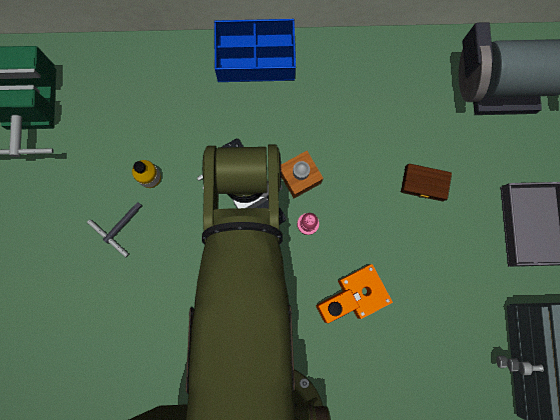

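The tilt now reads about 43°: taper 41.0 + 2.2 (its half-angle) = 43.2, barrel 42.3, geometry 45.8. The lowest point is at about z 190. Next I hold for a second to check for creep, and compare the bystanders with the first pictures.

Emit:
drive_tool(
  steps=[
    {"delta_pos":[0,0,0],"yaw":0,"hand":20},
    {"delta_pos":[0,0,0],"yaw":0,"hand":20},
    {"delta_pos":[0,0,0],"yaw":0,"hand":20},
    {"delta_pos":[0,0,0],"yaw":0,"hand":20},
    {"delta_pos":[0,0,0],"yaw":0,"hand":20},
  ],
)

```text
clock: 13.65
eef_pos: [478.7, 34.6, 251.7]
eef_rot: [3.142, 0.0, 2.078]
wrist_force: [0.0, -0.3, -7.0]
finger_gap: 36.7
```

Emit:
drive_tool(
  steps=[
    {"delta_pos":[0,0,0],"yaw":0,"hand":20},
    {"delta_pos":[0,0,0],"yaw":0,"hand":20},
    {"delta_pos":[0,0,0],"yaw":0,"hand":20},
    {"delta_pos":[0,0,0],"yaw":0,"hand":20},
    {"delta_pos":[0,0,0],"yaw":0,"hand":20},
  ],
)

```text
clock: 14.07
eef_pos: [478.7, 34.6, 251.6]
eef_rot: [-3.142, 0.0, 2.078]
wrist_force: [-0.1, -0.4, -6.5]
finger_gap: 36.9
```

Run:
```python
from h import *
old={n:load(n) for n in('scene','wrist','top')}; old={n:{k:v[k] for k in v.files} for n,v in old.items()}
s=grab('scene');w=grab('wrist')
st=manip.read_state();g=st['eef_pos'];print(g,st['finger_gap'],st['clock'],st['wrist_force'])
a=s['frame'][100:250,220:390].astype(int);b=old['scene']['frame'][100:250,220:390].astype(int);print('scene mean diff',abs(a-b).mean())
ey=np.array([-np.sin(.505),np.cos(.505)]);ex=np.array([np.cos(.505),np.sin(.505)])
for nm,c in(('before',old['scene']),('after',s)):
    Q=cloud(c).reshape(-1,3);x=(Q[:,:2]-g[:2])@ex;y=(Q[:,:2]-g[:2])@ey;z=Q[:,2]-g[2]
    k=(np.abs(x)<6)&(z>-80)&(z<75);th=np.pi/4;ax=y*np.sin(th)+z*np.cos(th);pe=-y*np.cos(th)+z*np.sin(th)
    for lo,hi,pr in((-92,-48,(0,22)),(-28,5,(15,40))):
        m=k&(ax>lo)&(ax<hi)&(pe>pr[0])&(pe<pr[1]);l=np.polyfit(ax[m],pe[m],1);print(nm,m.sum(),45-np.degrees(np.arctan(l[0])))
# top compare with first
f0=cv2.imread('pics/top0.png').astype(int);f1=cv2.imread('pics/t9.png').astype(int)
for n,(x0,y0,x1,y1) in dict(oil=(125,150,170,195),key=(80,195,150,265),centre=(285,148,330,200),case=(395,155,460,205),pink=(292,205,325,240)).items(): print(n,abs(f0-f1)[y0:y1,x0:x1].mean().round(2))
s0=cv2.imread('pics/scene0.png')[:,:,::-1].astype(int);d=abs(s0-s['frame'].astype(int))
for n,(x0,y0,x1,y1) in dict(spanner=(340,203,375,270),collet=(262,178,284,200),centre=(265,238,320,300)).items(): print(n,d[y0:y1,x0:x1].mean().round(2))
cv2.imwrite('pics/cmp.png',np.hstack([cv2.resize(x[160:300,220:390].astype(np.uint8),None,fx=2.3,fy=2.3)[:,:,::-1] for x in (s0,s['frame'])]))
```

```text
[478.66704078  34.62547238 251.65510014] 36.72548302188575 14.1667 [ 0.79124829  0.13308239 -6.83737215]
scene mean diff 1.8312679738562092
before 153 41.38554108148737
before 115 42.775954331774706
after 152 40.34848254610822
after 116 43.73641589568601
oil 7.21
key 7.87
centre 8.76
case 6.89
pink 8.46
spanner 8.73
collet 25.26
centre 8.36
```

View pics/cmp.png

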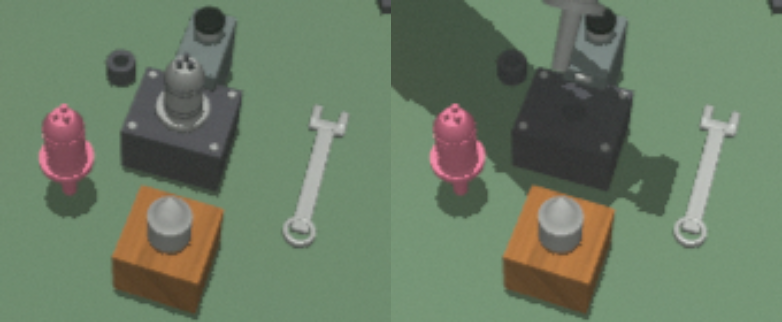

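In the before/after picture all the bystanders are in the same places; the collet differs only because it is now in shadow. The tilt reading stays at 42.5–44° over the last second, so there is no creep. I'm handing in.

```bash
python3 -c "
from cell import manip
print(manip.sign_off()); print(manip.read_state()['clock'])"
```

```text
the job is handed in; nothing more can be done
None
the job is handed in; nothing more can be done
```

The drill chuck is out of the stand, held still in the gripper at about 43–44°, and the job was handed in at about 14 s of the 45 s.

**What I did:** I pressed the plunger to its stop with closed fingers (fingertips at z ≈ 90 mm, 33 N at the wrist). I then gripped the barrel along the stand's x and drew the chuck straight up. The moves have no tilt axis, so I leaned it by pushing its taper against the stand's top edge, letting it turn between the pads. The first push gave only about 37°, so I lowered it and pushed again.

**Last checks:**
- **Lean:** the barrel and the taper (allowing for its slope) read 42.5–44°, while my geometry predicted 45.8°. The two disagree by about 2–3°. There was no steady drift over the last second.
- **Height:** the lowest point seen is about 190 mm above the bench, and nothing touches the chuck except the pads.
- **Bystanders:** the spanner, revolving centre and collet look unmoved in the before/after picture. The oil bottle, chuck key and gauge case show no change beyond general image noise. The collet is now in shadow, so its picture differs more than the rest.
- **Grip:** 55 N, with the weight reading about 6.8 N. The chuck turned about the upper end of the pads, so it is held slightly above the middle of the barrel rather than exactly there.

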